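Last tightening round on a filter holder cover

ROBOT

A 6-joint arm with a two-finger parallel gripper is mounted at the origin on a cart in front of the work surface, level with it; the furniture and walls round the work are solid. World frame = base frame: x ahead of the robot, y to its left, z up, the work surface at z = 0. Lengths are in m, angles in rad, forces in N, time in s.
With the tool pointing down it reaches from about 0.35 to 0.85 m from the base axis. Payload 8.1 kg.
Tool frame: the origin (TCP) lies midway between the tips of the shut fingers; the grasp point (between the pads) lies 19 mm behind it; z points along the fingers, y is the direction in which the jaws open and shut (so a half turn about z gives the same grasp; the last joint's range is limited). The gripper opens to 93 mm and grips with 3 to 60 N. Pads are 15 mm wide; open, the fingers measure 128 mm over their backs; the gripper's body (75 mm by 188 mm) begins 65 mm behind the grasp point.
Start: joints at [-1.301, 0.13, 1.488, -0, 1.523, -0.085], TCP at [0.208, -0.563, 0.197] pointing down, gripper open.
Joint ranges: [-2.96, 2.96], [-0.89, 2.26], [0.02, 2.5], [-1.34, 4.48], [0, 2.73], [-2.66, 2.66]. Speed limits (rad/s): [2.39, 2.39, 2.79, 3.14, 3.14, 3.14].

INTERFACE

Orientations are given as a rotation vector (axis times angle).
In Python, from plant import robot gives the robot as it stands. The module is installed in compiled form; this text tells all that it offers.
- The arm moves only by the shell command python3 -m pendant 'ROWS' [FORCE]. ROWS is JSON, a list of rows, each an object with "translation": the shift along the tool's x, y, z in mm, a list of three; "twist": the turn, a rotation vector about the tool's x, y, z in rad, a list of three; "grip": the opening, from -1 (shut) to 1 (fully open). A call has exactly 10 rows; each row shifts and turns the pose as measured when the row begins, along the tool's axes as they then stand; what a row does not reach is not made up. A row lasts 1/10 s, in which the tool goes at most 50 mm and 8.59 degrees, less where a joint would pass 70% of its speed; a pose out of reach is approached as far as the arm can. A call is refused whole if a number of a shift passes 50 or a number of a turn 0.15, either way. A call with a gripper value outside its range is refused whole. The fingers move at their own pace and stop on an object; FORCE is the grip in N (left out, the last holds). Time passes only in rows, so rows that do not move let the fingers close, or fill a call up. It gives the time, the measured TCP pose, the force and the opening at its end, in the units of the state.
- robot.read_state(): the state, without advancing time (a new reading comes with each control period).
- robot.read_camera(name): name is "scene" or "top" or "wrist"; returns (picture, depth): 400x640x3 uint8, red, green, blue; 400x640 float32, m along the optical axis (not along the pixel's ray), 0 where there is no reading.
- robot.camera_info(name): a dict with "vertical_fov" (degrees; the focal length in pixels is half the picture's height over the tangent of half this angle, whatever the lens; pixels are square), "cx", "cy" (the principal point, pixels), "cam_to_world" (4x4, takes a point from camera to world coordinates). Camera axes: x right, y up, looking along -z (the intrinsics and any distortion apply to the point x, -y, -z); pixel columns grow to the right and rows downward; lengths in m; the calibration is good to about 2 mm. A picture is of the moment at which its call begins: read the wrist's pose just before it. camera_info takes no time and is no camera call; for the wrist camera it gives the pose at the moment of the call.
- robot.close_job(): hands the job in, once; it reports no verdict.
The state is a dict: "t": time; "q": joint angles; "dq": joint speeds; "joint_torque": joint torques, N m; "tool_pos": TCP position; "orientation": TCP orientation; "force": force on the tool from outside, world axes, zero at the start; "wrist_torque": the same for the moment, N m; "opening": finger opening in m.
Only numpy, scipy, OpenCV 4.12 (cv2) and the standard library are available. Lean on these libraries where they do the work, as an engineer would, in place of code of your own. Each camera call takes 0.05 s, during which the arm holds its last target. There are 200 camera calls.

TASK

The round filter holder's cover is being tightened crosswise so that it seats evenly; three of its four black wing screws still lack their last quarter turn, while one is already snug, its wing pointing at the middle of the cover. Turn the screw straight across from the snug one home first, then the two at the sides, each clockwise (seen from above) until its wing too points at the middle of the cover. Then let go.

Things in the scene. Friction and masses are not known exactly. Their poses are not given: they have to be found in the camera images.
- filter_holder: Fixed round dark steel filter holder, 170 mm wide, aluminium cover with blue plug in the middle (top at z 77 mm). Origin: on the bench under its centre, z up. Four wing screws on a 65 mm radius: the snug one (fixed) at +x, others at -x (over the drain nozzle, which reaches out 111 mm), +y, -y. Cover top at z 60 mm; when loose, cover and screws stand up to 5 mm higher.
- screw_across (a joint): Turn (rad) of the wing screw at the holder's -x side, across from the snug one. 0: snug, wing's length points at the cover's middle; negative: still loose by that angle (start -1.4 to -0.95). Grows clockwise seen from above; stop at +0.12. Needs 0.12 N m, stays where left.
- screw_left (a joint): The same for the screw at the holder's +y side. All wings are black upright plates, 42 mm long, 9 mm thick, 26 mm high, centred on the screw's axis, lower edge 70 mm and top edge 96 mm above the bench when the cover is seated.
- screw_right (a joint): The same for the screw at the holder's -y side.
Mind the look-alikes: they are no part of the job. Of the things like the filter_holder, leave any that is red; of the rest the larger one is meant.

How it is judged:
By the outcome, as a careful person would: the job done as asked, in the order asked, and still so for the second after the job is handed in, with the robot touching nothing.
It also fails if it takes over 50 s, if anything falls off the work surface, if the arm or the gripper's body presses on something with over 40 N, if the wrist force passes 120 N, or if a joint passes its speed limit or range.

## Working session

There is one attempt and no reset: what is moved stays moved. The work goes in short steps, Python scripts to look and compute and a shell command to move; the robot and the scene stay as the last step left them, time stands still between calls to the robot, and variables do not carry over. Pictures are saved under pics/ and viewed, about 8 in all and at most 12, crops included, and the job is handed in when it is done.

```bash
mkdir -p pics
cat > h.py <<'E'
import numpy as np, cv2
from plant import robot
def cam(n):
    i=robot.camera_info(n); p,d=robot.read_camera(n); return i,p,d
def pts(i,d):
    h,w=d.shape; f=h/2/np.tan(np.radians(i['vertical_fov'])/2)
    v,u=np.mgrid[:h,:w]; c=np.stack([(u-i['cx'])/f*d,-(v-i['cy'])/f*d,-d,np.ones_like(d)],-1)
    return (c@np.array(i['cam_to_world']).T)[...,:3]
E
python3 - <<'E'
from h import *
for n in ('top','scene'):
    i,p,d=cam(n); cv2.imwrite(f'pics/{n}0.png',p[...,::-1]); print(n,{k:np.round(v,3).tolist() if not isinstance(v,str) else v for k,v in i.items()})
    np.savez(f'{n}0.npz',p=p,d=d,P=pts(i,d))
print(robot.read_state())
E
```

```text
top {'vertical_fov': 51.779, 'cx': 328.167, 'cy': 201.142, 'cam_to_world': [[0.005, 0.984, -0.177, 0.366], [-1.0, 0.005, -0.002, -0.051], [-0.001, 0.177, 0.984, 0.901], [0.0, 0.0, 0.0, 1.0]]}
scene {'vertical_fov': 42.743, 'cx': 317.326, 'cy': 207.818, 'cam_to_world': [[0.646, 0.388, -0.658, -0.201], [-0.763, 0.304, -0.571, -0.634], [-0.021, 0.87, 0.492, 0.616], [0.0, 0.0, 0.0, 1.0]]}
{'t': 0.1, 'q': array([-1.30141823e+00,  1.31052772e-01,  1.48914944e+00, -1.17242633e-05,
        1.52297411e+00, -8.54073774e-02]), 'dq': array([-0.00210088,  0.00028213, -0.00262155,  0.00216802,  0.00024889,
        0.00027198]), 'joint_torque': array([ 1.45022521e-03, -5.61340427e+01, -4.93098021e+01,  7.71984458e-02,
        2.91530835e-02, -8.78653464e-05]), 'tool_pos': array([ 0.20830531, -0.56211871,  0.19592349]), 'orientation': array([-3.09074070e+00, -5.54100260e-01,  2.46695669e-04]), 'force': array([-0.88257139,  0.54088469, -1.11300975]), 'wrist_torque': array([0.04174706, 0.02234213, 0.01894058]), 'opening': 0.09319798804307665}
```

View pics/top0.png

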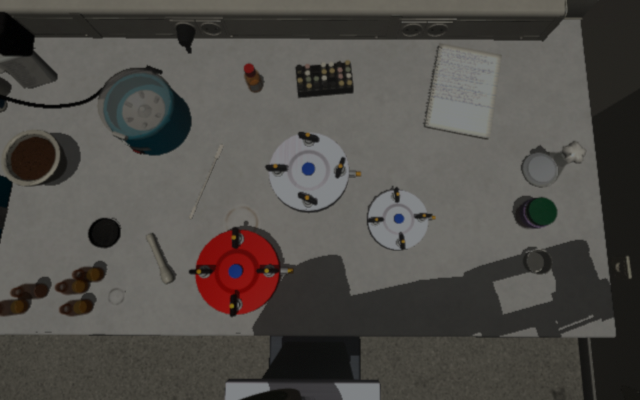

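View pics/scene0.png

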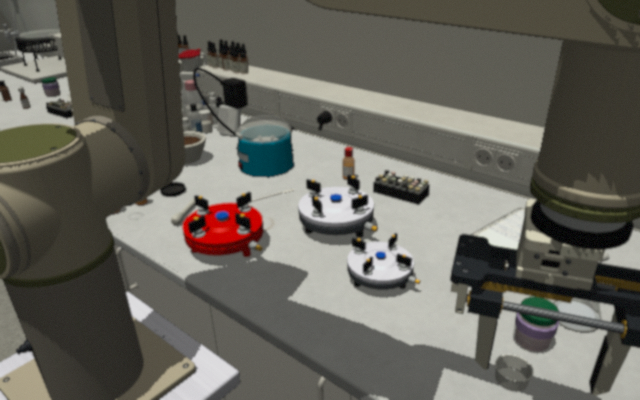

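The target is the larger aluminium holder at (308,170) in the top view. Its nozzle is at the right (356,173), so the across screw is the one at (341,167).

Run:
```python
from h import *
z=np.load('top0.npz'); p=z['p'];P=z['P'];d=z['d']
cv2.imwrite('pics/crop0.png',cv2.resize(p[120:220,255:370,::-1],None,fx=6,fy=6,interpolation=cv2.INTER_CUBIC))
R=np.zeros(d.shape,bool);R[120:220,255:375]=1
b=p.astype(int)
blue=R&(b[...,2]>b[...,0]+60)
print('blue',blue.sum(),np.median(P[blue],0), np.argwhere(blue).mean(0))
c=np.median(P[blue],0)
dist=np.hypot(*(P[...,:2]-c[:2]).transpose(2,0,1))
cov=R&(P[...,2]>.055)&(P[...,2]<.069)&(dist<.1)
print('cover',P[cov].mean(0),P[cov].min(0),P[cov].max(0))
(cx,r)=cv2.minEnclosingCircle((P[cov][:,:2]*1000).astype(np.float32)); print(cx,r)
noz=R&(dist>.092)&(dist<.115)&(P[...,2]>.008)&(P[...,2]<.06); print('noz',noz.sum(),P[noz].mean(0))
dark=(b.sum(-1)<150)&R&(P[...,2]>.068)&(dist<.1)
n,l,s,ce=cv2.connectedComponentsWithStats(dark.astype(np.uint8))
for k in range(1,n):
    if s[k,4]<8: continue
    q=P[l==k]; (m,sz,a)=cv2.minAreaRect((q[:,:2]*1000).astype(np.float32)); print(k,s[k,4],ce[k],np.round(q.mean(0),4),q[:,2].max(),m,sz,a)
```

```text
blue 102 [ 0.58315539 -0.00813569  0.07776376] [168.25490196 307.87254902]
cover [ 0.57868295 -0.00906872  0.06208133] [ 0.49852671 -0.09341108  0.05500454] [0.66587198 0.07497746 0.06897504]
(582.1771850585938, -8.920771598815918) 85.12850189208984
noz 52 [ 0.58082827 -0.10853245  0.03887735]
1 108 [308.2962963  136.85185185] [ 0.6447 -0.0087  0.0946] 0.1040753729909959 (646.2105712890625, -8.767662048339844) (39.91413116455078, 8.825811386108398) 75.51272583007812
2 22 [341.86363636 160.90909091] [ 0.5932 -0.0772  0.0978] 0.10027216438605469 (593.7764892578125, -77.20696258544922) (6.83904504776001, 12.722845077514648) 76.18046569824219
3 108 [276.14814815 167.68518519] [0.5801 0.0556 0.0918] 0.09848995542303629 (581.2470703125, 55.883155822753906) (8.059518814086914, 39.93141174316406) 0.2171792834997177
4 43 [338.06976744 171.74418605] [ 0.5715 -0.0696  0.0949] 0.10027426114581883 (573.7455444335938, -70.76830291748047) (10.423128128051758, 22.03004264831543) 88.009765625
5 84 [307.30952381 198.53571429] [ 0.5158 -0.0086  0.0975] 0.10233280603891648 (516.8914184570312, -8.52885627746582) (39.652854919433594, 8.921449661254883) 65.59103393554688
```

View pics/crop0.png

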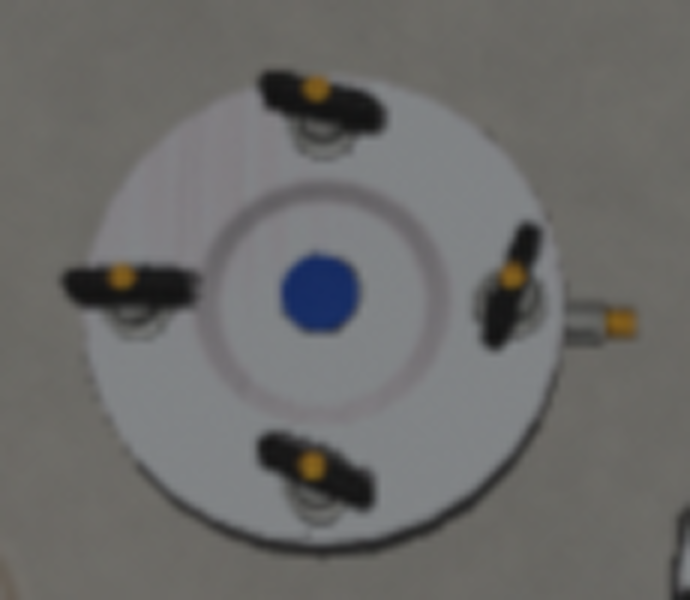

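```bash
cat > go.py <<'E'
# usage: go.py x y z yaw_deg -> remaining shift (mm, present tool axes) and twist
import sys; from h import *
from scipy.spatial.transform import Rotation as R
s=robot.read_state(); r=R.from_rotvec(s['orientation']); M=r.as_matrix()
x,y,z,a=map(float,sys.argv[1:]); 
print('t',round(s['t'],2),'pos',np.round(s['tool_pos'],4),'yaw',np.degrees(np.arctan2(M[1,0],M[0,0])).round(2),'F',s['force'].round(1),'T',s['wrist_torque'].round(2),'op',round(s['opening'],4),'q6',s['q'][5].round(2))
print('shift',(M.T@(np.array([x,y,z])-s['tool_pos'])*1000).round(1),'twist',(r.inv()*R.from_euler('ZX',[a,180],degrees=True)).as_rotvec().round(3))
E
python3 -m pendant '[{"translation":[38,-24,-2],"twist":[0,0,0],"grip":0},{"translation":[38,-24,0],"twist":[0,0,0],"grip":0},{"translation":[38,-24,0],"twist":[0,0,0],"grip":0},{"translation":[38,-24,0],"twist":[0,0,0],"grip":0},{"translation":[38,-24,0],"twist":[0,0,0],"grip":0},{"translation":[38,-24,0],"twist":[0,0,0],"grip":0},{"translation":[38,-24,0],"twist":[0,0,0],"grip":0},{"translation":[38,-24,0],"twist":[0,0,0],"grip":0},{"translation":[38,-24,0],"twist":[0,0,0],"grip":0},{"translation":[38,-24,0],"twist":[0,0,0],"grip":0}]' 30
python3 go.py .582 -.0735 .16 160
```

```text
t: 1.1
tool_pos: [0.4856, -0.1945, 0.1932]
orientation: [-3.088, -0.537, 0.006]
force: [0.4, -0.4, 0.4]
opening: 0.0464
t 1.1 pos [ 0.4856 -0.1945  0.1932] yaw 19.72 F [ 0.4 -0.4  0.4] T [-0.04  0.01 -0.02] op 0.0464 q6 0.74
shift [131.7 -81.1  33.5] twist [-0.007 -0.009 -2.448]
```

```bash
python3 -m pendant '[{"translation":[30,-20,0],"twist":[0,0,0],"grip":0},{"translation":[30,-20,0],"twist":[0,0,0],"grip":0},{"translation":[0,0,0],"twist":[0,0,-0.15],"grip":0},{"translation":[0,0,0],"twist":[0,0,-0.15],"grip":0},{"translation":[0,0,0],"twist":[0,0,-0.15],"grip":0},{"translation":[0,0,0],"twist":[0,0,-0.15],"grip":0},{"translation":[0,0,0],"twist":[0,0,-0.15],"grip":0},{"translation":[0,0,0],"twist":[0,0,-0.15],"grip":0},{"translation":[0,0,0],"twist":[0,0,-0.15],"grip":0},{"translation":[0,0,0],"twist":[0,0,-0.15],"grip":0}]' 
python3 -m pendant '[{"translation":[0,0,0],"twist":[0,0,-0.15],"grip":0},{"translation":[0,0,0],"twist":[0,0,-0.15],"grip":0},{"translation":[0,0,0],"twist":[0,0,-0.15],"grip":0},{"translation":[0,0,0],"twist":[0,0,-0.15],"grip":0},{"translation":[0,0,0],"twist":[0,0,-0.15],"grip":0},{"translation":[0,0,0],"twist":[0,0,-0.15],"grip":0},{"translation":[0,0,0],"twist":[0,0,-0.15],"grip":0},{"translation":[0,0,0],"twist":[0,0,-0.1],"grip":0},{"translation":[0,0,0],"twist":[0,0,0],"grip":0},{"translation":[0,0,0],"twist":[0,0,0],"grip":0}]' 
python3 go.py .582 -.0735 .16 160
```

```text
t: 2.1
tool_pos: [0.5302, -0.1247, 0.1877]
orientation: [-2.23, -2.187, 0.003]
force: [0.2, 0.0, 0.6]
opening: 0.046
t: 3.1
tool_pos: [0.5267, -0.1235, 0.1823]
orientation: [-0.673, -3.043, -0.015]
force: [1.2, 0.3, -0.7]
opening: 0.0466
t 3.1 pos [ 0.5267 -0.1235  0.1823] yaw 155.05 F [ 1.2  0.3 -0.7] T [ 0.03 -0.16  0.  ] op 0.0466 q6 -1.47
shift [-29.7  68.5  21.7] twist [ 0.005 -0.027 -0.086]
```

```bash
python3 -m pendant '[{"translation":[-10,20,0],"twist":[0,-0.01,-0.04],"grip":0},{"translation":[-10,20,0],"twist":[0,-0.01,-0.05],"grip":0},{"translation":[-8,20,5],"twist":[0,0,0],"grip":0},{"translation":[0,10,10],"twist":[0,0,0],"grip":0},{"translation":[0,0,10],"twist":[0,0,0],"grip":0},{"translation":[0,0,0],"twist":[0,0,0],"grip":0},{"translation":[0,0,0],"twist":[0,0,0],"grip":0},{"translation":[0,0,0],"twist":[0,0,0],"grip":0},{"translation":[0,0,0],"twist":[0,0,0],"grip":0},{"translation":[0,0,0],"twist":[0,0,0],"grip":0}]' 
python3 go.py .582 -.0735 .078 160
cat > w.py <<'E'
# wrist look: save picture, list dark wings by rays onto the top-edge plane
import sys; from h import *
i,p,d=cam('wrist'); cv2.imwrite(f'pics/{sys.argv[1]}.png',p[...,::-1]); P=pts(i,d); np.savez('w.npz',p=p,P=P,d=d)
c=np.array([.582,-.0085]); b=p.astype(int); dist=np.hypot(P[...,0]-c[0],P[...,1]-c[1])
top=(b.sum(-1)<170)&(P[...,2]>.085)&(P[...,2]<.11)&(dist<.1)&(d>.05)
n,l,s,ce=cv2.connectedComponentsWithStats(top.astype(np.uint8))
for k in range(1,n):
    if s[k,4]<40: continue
    q=P[l==k]; m,sz,a=cv2.minAreaRect((q[:,:2]*1000).astype(np.float32)); print(s[k,4],ce[k].round(),'zmax',np.percentile(q[:,2],98).round(4),np.round(m,1),np.round(sz,1),round(a,1))
bl=(b[...,2]>b[...,0]+50)&(dist<.03)
if bl.any(): print('blue',bl.sum(),np.median(P[bl],0).round(4))
E
python3 w.py w1
```

```text
t: 4.1
tool_pos: [0.5777, -0.0704, 0.1542]
orientation: [-0.564, -3.083, -0.007]
force: [0.5, 0.0, 0.5]
opening: 0.0464
t 4.1 pos [ 0.5777 -0.0704  0.1542] yaw 159.28 F [0.5 0.  0.5] T [ 0.05 -0.16  0.02] op 0.0464 q6 -1.42
shift [-5.8 -1.6 76.1] twist [ 0.003 -0.009 -0.013]
337 [353.  95.] zmax 0.0994 [512.9 -18.8] [18.6  8.9] 64.6
280 [387.  98.] zmax 0.099 [522.5   1.7] [16.5  8.7] 65.0
645 [481. 149.] zmax 0.0955 [581.7  55.4] [39.5  8.1] 89.5
283 [313. 197.] zmax 0.0979 [572.  -70.6] [ 8.1 19.5] 69.2
169 [314. 230.] zmax 0.0983 [594.6 -78.1] [ 8.  14.7] 73.5
650 [424. 256.] zmax 0.0992 [646.5  -7.3] [36.   8.5] 76.9
blue 899 [ 0.5822 -0.0089  0.0759]
```

View pics/w1.png

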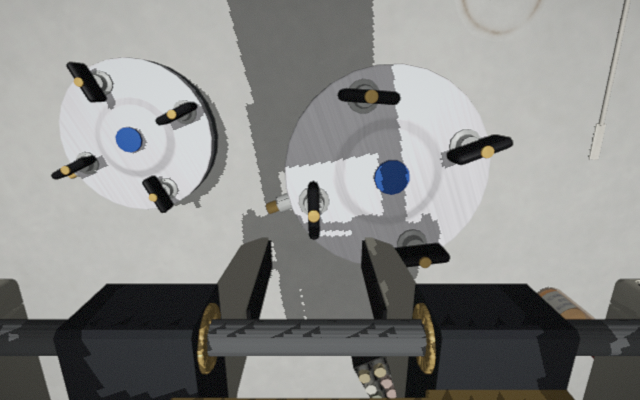

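Wrist view: the across wing (313,210) sits between the open fingers. The centre at (0.5815,-0.009) and the wing tops agree with the top view.

```bash
python3 -m pendant '[{"translation":[-5,-1,5],"twist":[0,-0.01,-0.03],"grip":0},{"translation":[0,0,15],"twist":[0,0,0],"grip":0},{"translation":[0,0,15],"twist":[0,0,0],"grip":0},{"translation":[0,0,15],"twist":[0,0,0],"grip":0},{"translation":[0,0,15],"twist":[0,0,0],"grip":0},{"translation":[0,0,10],"twist":[0,0,0],"grip":0},{"translation":[0,0,0],"twist":[0,0,0],"grip":0},{"translation":[0,0,0],"twist":[0,0,0],"grip":0},{"translation":[0,0,0],"twist":[0,0,0],"grip":0},{"translation":[0,0,0],"twist":[0,0,0],"grip":0}]' 
python3 go.py .5817 -.074 .076 161
```

```text
t: 5.15
tool_pos: [0.5814, -0.073, 0.0726]
orientation: [0.522, 3.097, 0.005]
force: [-0.7, 0.7, -0.0]
opening: 0.0465
t 5.15 pos [ 0.5814 -0.073   0.0726] yaw 160.86 F [-0.7  0.7 -0. ] T [ 0.03 -0.17 -0.01] op 0.0465 q6 -1.45
shift [-0.6 -0.8 -3.4] twist [ 0.003  0.    -0.002]
```

```bash
python3 -m pendant '[{"translation":[0,-1,-3],"twist":[0,0,0],"grip":-1},{"translation":[0,0,0],"twist":[0,0,0],"grip":-1},{"translation":[0,0,0],"twist":[0,0,0],"grip":-1},{"translation":[0,0,0],"twist":[0,0,0],"grip":-1},{"translation":[0,0,0],"twist":[0,0,0],"grip":-1},{"translation":[0,0,0],"twist":[0,0,0],"grip":-1},{"translation":[0,0,0],"twist":[0,0,0],"grip":-1},{"translation":[0,0,0],"twist":[0,0,0],"grip":-1},{"translation":[0,0,0],"twist":[0,0,0],"grip":-1},{"translation":[0,0,0],"twist":[0,0,0],"grip":-1}]' 30
python3 go.py .5817 -.074 .073 90
```

```text
t: 6.15
tool_pos: [0.5834, -0.0749, 0.0794]
orientation: [0.521, 3.092, 0.004]
force: [0.5, 0.2, 1.2]
opening: 0.0007
t 6.15 pos [ 0.5834 -0.0749  0.0794] yaw 160.86 F [0.5 0.2 1.2] T [-0.   -0.08  0.02] op 0.0007 q6 -1.45
shift [1.9 0.3 6.4] twist [0.007 0.003 1.237]
```

```bash
python3 w.py w2
python3 - <<'E'
from h import *
i,p,d=cam('scene'); cv2.imwrite('pics/s2.png',cv2.resize(p[150:250,270:400,::-1],None,fx=6,fy=6,interpolation=cv2.INTER_CUBIC)[:600,:780])
E
```

```text
801 [380.  83.] zmax 0.0993 [513.8 -17.4] [22.4  8.9] 65.6
583 [430.  88.] zmax 0.0991 [522.5   1.3] [17.6  8.6] 65.4
1484 [555. 166.] zmax 0.0955 [581.8  55.4] [41.1  8.5] 89.8
566 [317. 225.] zmax 0.1079 [569.9 -69.5] [ 8.4 15.4] 70.4
1016 [474. 305.] zmax 0.0991 [647.9  -3.2] [28.5  9. ] 74.7
blue 1681 [ 0.582  -0.0089  0.0759]
```

View pics/w2.png

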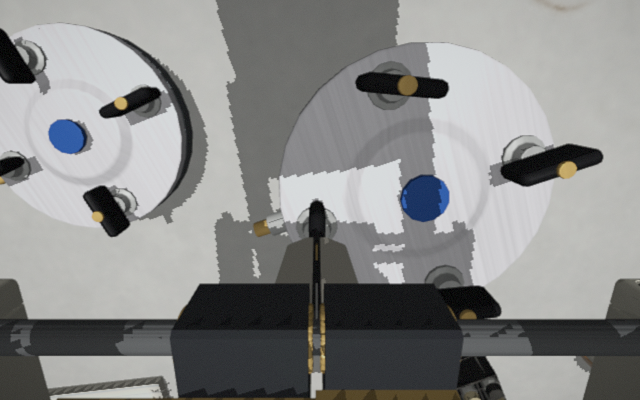

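View pics/s2.png

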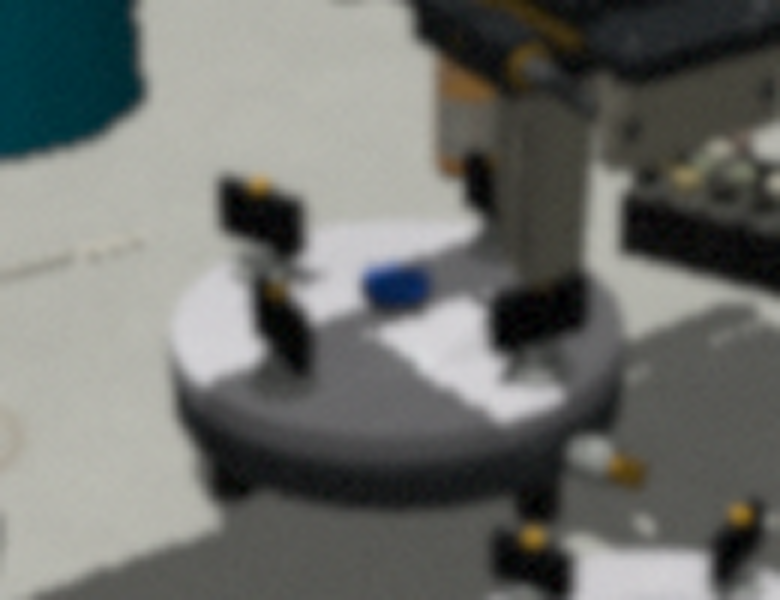

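Run:
```python
from h import *
z=np.load('w.npz');P=z['P'];i=robot.camera_info('wrist');s=robot.read_state()
print(s['tool_pos'],s['q'].round(4))
f=200/np.tan(np.radians(i['vertical_fov'])/2);print(i['vertical_fov'],np.round(i['cam_to_world'],3))
from scipy.spatial.transform import Rotation as R
M=R.from_rotvec(s['orientation']).as_matrix()
for k in (0,-.019):
    w=s['tool_pos']+M[:,2]*k; c=np.linalg.inv(i['cam_to_world'])@np.r_[w,1]; print(k,i['cx']+f*c[0]/-c[2],i['cy']-f*c[1]/-c[2])
for v,u in ((205,317),(225,317),(235,317),(240,317),(242,300),(245,300),(255,290),(270,290),(250,300),(260,300),(280,300),(260,335),(280,335)): print(v,u,P[v,u].round(4), ((P[v,u]-s['tool_pos'])@M*1000).round(1))
```

```text
[ 0.58337689 -0.0748958   0.07939912] [-0.2168  0.1765  1.6563  0.003   1.3026 -1.4543]
59.35148008214108 [[ 0.328 -0.902 -0.282  0.505]
 [ 0.945  0.315  0.093 -0.048]
 [ 0.005 -0.297  0.955  0.265]
 [ 0.     0.     0.     1.   ]]
0 315.62315781420267 237.96923612024383
-0.019 315.6039725715538 252.62433277039597
205 317 [ 0.5632 -0.0671  0.0842] [21.6  0.8 -4.9]
225 317 [ 0.5691 -0.0692  0.0977] [ 15.2   0.7 -18.4]
235 317 [ 0.5744 -0.0711  0.0975] [  9.6   0.7 -18.2]
240 317 [ 0.5758 -0.0716  0.1005] [  8.1   0.7 -21.2]
242 300 [ 0.5718 -0.0791  0.1058] [  9.4  -7.7 -26.5]
245 300 [ 0.5719 -0.079   0.1091] [  9.3  -7.6 -29.7]
255 290 [ 0.5702 -0.0828  0.1204] [  9.6 -11.6 -41.1]
270 290 [ 0.5707 -0.082   0.1338] [  9.3 -10.7 -54.5]
250 300 [ 0.5717 -0.0787  0.1152] [  9.6  -7.3 -35.9]
260 300 [ 0.5725 -0.0786  0.1238] [  8.8  -6.9 -44.5]
280 300 [ 0.5722 -0.0777  0.1419] [  9.3  -6.1 -62.6]
260 335 [ 0.5769 -0.0637  0.1253] [  9.5   8.6 -45.9]
280 335 [ 0.5772 -0.0647  0.1411] [  8.8   7.8 -61.7]
```

Run:
```python
from h import *
from scipy.spatial.transform import Rotation as R
s=robot.read_state();M=R.from_rotvec(s['orientation']).as_matrix()
for n in('wrist','scene','top'):
    i,p,d=cam(n);P=pts(i,d);T=(P-s['tool_pos'])@M*1000
    m=(abs(T[...,0])<14)&(abs(T[...,1])<25)&(T[...,2]<10)&(T[...,2]>-75)&(d>.03)
    print(n,m.sum())
    for a in range(-70,10,4):
        k=m&(T[...,2]>=a)&(T[...,2]<a+4)
        if k.sum()>3: print(a,k.sum(),'x',np.percentile(T[k][:,0],[5,95]).round(1),'y',np.percentile(T[k][:,1],[5,95]).round(1),'rgb',np.median(p[k],0),'px',np.argwhere(k).mean(0).round())
```

```text
wrist 3516
-70 74 x [7.4 9.6] y [-1.9  2.8] rgb [42. 41. 39.] px [289. 317.]
-66 291 x [7.6 9.8] y [-13.8  14.8] rgb [76. 75. 69.] px [281. 317.]
-62 382 x [7.9 9.8] y [-14.2  14.9] rgb [76. 75. 69.] px [277. 316.]
-58 361 x [7.8 9.7] y [-14.1  14.6] rgb [76. 75. 69.] px [272. 317.]
-54 325 x [7.8 9.8] y [-13.7  14.2] rgb [76. 75. 69.] px [267. 316.]
-50 288 x [8.  9.7] y [-13.3  14.6] rgb [76. 75. 69.] px [263. 317.]
-46 273 x [7.8 9.8] y [-13.2  14.2] rgb [76. 75. 70.] px [259. 316.]
-42 274 x [-3.5  9.7] y [-12.4  13.3] rgb [76. 75. 69.] px [257. 316.]
-38 261 x [1.9 9.7] y [-12.8  13.4] rgb [76. 74. 69.] px [253. 316.]
-34 213 x [7.6 9.7] y [-12.1  13.4] rgb [76. 75. 69.] px [247. 317.]
-30 189 x [7.7 9.7] y [-11.8  12.2] rgb [76. 75. 69.] px [244. 316.]
-26 117 x [7.8 9.7] y [-8.3  9.2] rgb [76. 75. 70.] px [241. 316.]
-22 72 x [ 7.3 13.5] y [-4.6  5.8] rgb [52.5 52.  49. ] px [237. 317.]
-18 172 x [ 7.8 13.8] y [-3.5  4.7] rgb [20. 20. 21.] px [232. 317.]
-14 4 x [ 7.7 13.3] y [-2.2  5. ] rgb [69.5 70.5 69.5] px [229. 321.]
6 131 x [-1.7  6.5] y [-6.9  8. ] rgb [ 99. 101.  99.]
[... 720 characters left out ...]
358.]
-30 12 x [-4.7 10.6] y [-9.3  7.2] rgb [60.  60.  53.5] px [194. 359.]
-26 7 x [ 2.9 10.6] y [-6.4  4.9] rgb [63. 62. 59.] px [196. 358.]
-22 23 x [-11.4  12.1] y [-5.5  0.7] rgb [31. 31. 28.] px [197. 360.]
-18 19 x [-12.6  12.1] y [-6.1 -1.3] rgb [14. 13. 12.] px [199. 361.]
-14 19 x [-8.8  9.6] y [-5.7 -1.4] rgb [6. 6. 8.] px [201. 361.]
-10 13 x [-10.5  12.9] y [-5.3 -0.5] rgb [10.  8.  8.] px [202. 360.]
-6 23 x [-12.5  11.6] y [-5.5 -1.8] rgb [11. 10. 10.] px [204. 362.]
-2 14 x [-11.1  11.4] y [-5.5 -1.5] rgb [28.5 30.  29.5] px [206. 361.]
2 15 x [-2.4 11. ] y [-7.6 -2.1] rgb [62. 63. 62.] px [208. 360.]
6 16 x [-1.4 11.3] y [-9.3  5.4] rgb [75.  77.  74.5] px [210. 359.]
top 4
```

The fingertips end about 20 mm above the reported TCP in both views, so they shut on top of the wing and slid off. I'll reopen, go about 24 mm lower, then check the tip height.

```bash
python3 -m pendant '[{"translation":[0,0,0],"twist":[0,0,0],"grip":0},{"translation":[0,0,0],"twist":[0,0,0],"grip":0},{"translation":[2,0,0],"twist":[0,0,0],"grip":0},{"translation":[0,0,0],"twist":[0,0,0],"grip":0},{"translation":[0,0,0],"twist":[0,0,0],"grip":0},{"translation":[0,0,3],"twist":[0,0,0],"grip":0},{"translation":[0,0,3],"twist":[0,0,0],"grip":0},{"translation":[0,0,3],"twist":[0,0,0],"grip":0},{"translation":[0,0,3],"twist":[0,0,0],"grip":0},{"translation":[0,0,0],"twist":[0,0,0],"grip":0}]' 30
python3 go.py .5817 -.074 .055 161; python3 w.py w3
python3 - <<'E'
from h import *
from scipy.spatial.transform import Rotation as R
s=robot.read_state();M=R.from_rotvec(s['orientation']).as_matrix()
z=np.load('w.npz');P=z['P'];d=z['d'];T=(P-s['tool_pos'])@M*1000
m=(abs(T[...,0])<14)&(abs(abs(T[...,1])-31)<14)&(T[...,2]<8)&(T[...,2]>-75)&(d>.03)
for a in range(-40,10,4):
    k=m&(T[...,2]>=a)&(T[...,2]<a+4)
    if k.sum()>3: print(a,k.sum(),'x',np.percentile(T[k][:,0],[5,95]).round(1),'|y|',np.percentile(abs(T[k][:,1]),[5,95]).round(1),np.median(z['p'][k],0))
E
```

```text
t: 7.4
tool_pos: [0.5804, -0.0737, 0.065]
orientation: [0.522, 3.094, 0.005]
force: [-0.8, -0.2, 0.1]
opening: 0.0463
t 7.4 pos [ 0.5804 -0.0737  0.065 ] yaw 160.86 F [-0.8 -0.2  0.1] T [ 0.01 -0.09 -0.01] op 0.0463 q6 -1.45
shift [-1.3  0.1 10. ] twist [ 0.004  0.004 -0.002]
942 [385.  90.] zmax 0.0993 [513.4 -18.1] [20.9  8.9] 65.5
665 [440.  95.] zmax 0.0992 [522.4   1.4] [16.5  8.5] 66.3
1805 [573. 179.] zmax 0.0956 [581.7  55.5] [41.2  8.4] 89.7
714 [316. 243.] zmax 0.0977 [572.5 -70.6] [ 8.5 20.5] 70.6
264 [267. 261.] zmax 0.1094 [571.3 -95.3] [ 1.7 15.4] 72.7
283 [365. 263.] zmax 0.1095 [587.5 -51. ] [ 1.7 15.9] 67.3
387 [316. 289.] zmax 0.0977 [594.1 -78.4] [ 8.2 15. ] 70.4
blue 1904 [ 0.5821 -0.009   0.076 ]
-40 325 x [-4.7  9.8] |y| [22.8 36.4] [76. 74. 69.]
-36 292 x [-4.5  9.8] |y| [22.8 36.1] [76. 74. 69.]
-32 278 x [-4.2  9.8] |y| [22.8 36. ] [76. 74. 69.]
-28 221 x [-3.1  9.8] |y| [22.8 34.2] [76. 74. 69.]
-24 161 x [-5.6  9.7] |y| [22.8 30.2] [75. 74. 67.]
-20 15 x [-3.2  9.4] |y| [22.9 29.2] [91. 88. 86.]
-4 433 x [-0.4 13.2] |y| [27.8 44.2] [170. 170. 172.]
0 589 x [-1.3 13.4] |y| [20.5 43.7] [198. 198. 200.]
4 707 x [-12.7  12.5] |y| [17.3 25.8] [191. 192. 194.]
```

View pics/w3.png

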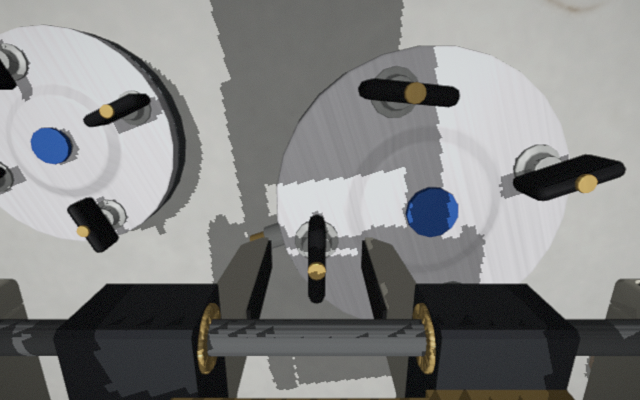

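Wing now lies centred between the pads (fingers at columns 265/370, wing at 316). Descend and close.

```bash
python3 -m pendant '[{"translation":[-1,0,4],"twist":[0,0,0],"grip":0},{"translation":[0,0,4],"twist":[0,0,0],"grip":0},{"translation":[0,0,3],"twist":[0,0,0],"grip":0},{"translation":[0,0,0],"twist":[0,0,0],"grip":-1},{"translation":[0,0,0],"twist":[0,0,0],"grip":-1},{"translation":[0,0,0],"twist":[0,0,0],"grip":-1},{"translation":[0,0,0],"twist":[0,0,0],"grip":-1},{"translation":[0,0,0],"twist":[0,0,0],"grip":-1},{"translation":[0,0,0],"twist":[0,0,0],"grip":-1},{"translation":[0,0,0],"twist":[0,0,0],"grip":-1}]' 30
python3 go.py .582 -.0742 .053 90
```

```text
t: 8.45
tool_pos: [0.5819, -0.0741, 0.0536]
orientation: [0.521, 3.093, 0.005]
force: [0.9, 0.5, -0.7]
opening: 0.0084
t 8.45 pos [ 0.5819 -0.0741  0.0536] yaw 160.86 F [ 0.9  0.5 -0.7] T [-0.   -0.24 -0.08] op 0.0084 q6 -1.45
shift [-0.1 -0.   0.6] twist [0.006 0.002 1.237]
```

```bash
python3 -m pendant '[{"translation":[0,0,0.3],"twist":[0,0,0.12],"grip":-1},{"translation":[0,0,0.3],"twist":[0,0,0.12],"grip":-1},{"translation":[0,0,0.3],"twist":[0,0,0.12],"grip":-1},{"translation":[0,0,0.3],"twist":[0,0,0.12],"grip":-1},{"translation":[0,0,0.3],"twist":[0,0,0.12],"grip":-1},{"translation":[0,0,0.3],"twist":[0,0,0.12],"grip":-1},{"translation":[0,0,0.3],"twist":[0,0,0.12],"grip":-1},{"translation":[0,0,0.3],"twist":[0,0,0.12],"grip":-1},{"translation":[0,0,0],"twist":[0,0,0],"grip":-1},{"translation":[0,0,0],"twist":[0,0,0],"grip":-1}]'
python3 go.py .582 -.0742 .052 90
```

```text
t: 9.45
tool_pos: [0.5828, -0.0733, 0.0516]
orientation: [1.932, 2.472, 0.01]
force: [-0.3, -0.5, -0.9]
opening: 0.0087
t 9.45 pos [ 0.5828 -0.0733  0.0516] yaw 103.98 F [-0.3 -0.5 -0.9] T [-0.14 -0.12 -0.13] op 0.0087 q6 -0.46
shift [-0.6 -1.  -0.4] twist [ 0.007 -0.001  0.244]
```

```bash
python3 -m pendant '[{"translation":[0,0,0],"twist":[0,0,0.07],"grip":-1},{"translation":[0,0,0],"twist":[0,0,0.07],"grip":-1},{"translation":[0,0,0],"twist":[0,0,0.06],"grip":-1},{"translation":[0,0,0],"twist":[0,0,0.05],"grip":-1},{"translation":[0,0,0],"twist":[0,0,0],"grip":-1},{"translation":[0,0,0],"twist":[0,0,0],"grip":-1},{"translation":[0,0,0],"twist":[0,0,0],"grip":-1},{"translation":[0,0,0],"twist":[0,0,0],"grip":-1},{"translation":[0,0,0],"twist":[0,0,0],"grip":-1},{"translation":[0,0,0],"twist":[0,0,0],"grip":-1}]'
python3 go.py .582 -.0742 .052 90; python3 w.py w4
```

```text
t: 10.45
tool_pos: [0.5831, -0.0733, 0.0511]
orientation: [2.207, 2.23, 0.011]
force: [1.0, 0.1, 0.7]
opening: 0.009
t 10.45 pos [ 0.5831 -0.0733  0.0511] yaw 90.6 F [1.  0.1 0.7] T [-0.11 -0.06 -0.16] op 0.009 q6 -0.23
shift [-0.9 -1.1 -0.9] twist [ 0.008 -0.002  0.01 ]
386 [319.   8.] zmax 0.0954 [582.9  37.3] [8.7 5.6] 0.8
2435 [163. 131.] zmax 0.0979 [518.5  -8.8] [41.1  9.5] 65.0
2485 [472. 134.] zmax 0.0981 [647.   -9.2] [41.1  9. ] 75.9
1506 [317. 268.] zmax 0.108 [583.5 -73. ] [11.8 40. ] 5.1
blue 2703 [ 0.5827 -0.0087  0.0747]
```

```bash
python3 -m pendant '[{"translation":[0,0,0],"twist":[0,0,0.02],"grip":-1},{"translation":[0,0,0],"twist":[0,0,0],"grip":-1},{"translation":[0,0,0],"twist":[0,0,0],"grip":-1},{"translation":[0,0,0],"twist":[0,0,0],"grip":0},{"translation":[0,0,0],"twist":[0,0,0],"grip":0},{"translation":[0,0,0],"twist":[0,0,0],"grip":0},{"translation":[0,0,0],"twist":[0,0,0],"grip":0},{"translation":[0,0,-30],"twist":[0,0,0],"grip":0},{"translation":[0,0,-30],"twist":[0,0,0],"grip":0},{"translation":[0,0,-10],"twist":[0,0,0],"grip":0}]'
python3 go.py .517 -.009 .12 66; python3 w.py w5
```

```text
t: 11.5
tool_pos: [0.5801, -0.0731, 0.1202]
orientation: [-2.233, -2.209, -0.006]
force: [0.8, 0.2, 0.2]
opening: 0.0465
t 11.5 pos [ 0.5801 -0.0731  0.1202] yaw 89.38 F [0.8 0.2 0.2] T [-0.06 -0.09 -0.01] op 0.0465 q6 -0.21
shift [ 63.4 -63.8   0.3] twist [ 0.001 -0.004  0.408]
517 [319.  24.] zmax 0.0956 [582.8  44.3] [19.1  8.4] 89.8
991 [426. 119.] zmax 0.0979 [647.   -9.1] [40.8  8.3] 75.9
1028 [213. 121.] zmax 0.098 [518.3  -9.3] [41.7  9.2] 64.7
391 [320. 205.] zmax 0.0956 [583.1 -63.3] [20.9  8.4] 89.3
240 [320. 239.] zmax 0.0954 [582.9 -85.5] [15.1  8.6] 89.3
blue 1354 [ 0.5828 -0.0087  0.0747]
```

Across wing now measures 89.3° against 89.8° for the snug one, with its top at the seated height. Next is the left screw.

```bash
python3 -m pendant '[{"translation":[22,-22,0],"twist":[0,0,0],"grip":0},{"translation":[22,-22,0],"twist":[0,0,0],"grip":0},{"translation":[20,-20,0],"twist":[0,0,0],"grip":0},{"translation":[0,0,0],"twist":[0,0,0.14],"grip":0},{"translation":[0,0,0],"twist":[0,0,0.14],"grip":0},{"translation":[0,0,0],"twist":[0,0,0.14],"grip":0},{"translation":[0,0,0],"twist":[0,0,0],"grip":0},{"translation":[0,0,0],"twist":[0,0,0],"grip":0},{"translation":[0,0,0],"twist":[0,0,0],"grip":0},{"translation":[0,0,0],"twist":[0,0,0],"grip":0}]'
python3 go.py .5177 -.009 .055 65; python3 w.py w6
```

```text
t: 12.55
tool_pos: [0.5112, -0.0059, 0.111]
orientation: [-2.644, -1.685, 0.003]
force: [0.6, 0.2, 0.2]
opening: 0.0468
t 12.55 pos [ 0.5112 -0.0059  0.111 ] yaw 65.0 F [0.6 0.2 0.2] T [-0.   -0.03  0.01] op 0.0468 q6 0.32
shift [-0.1  7.6 56. ] twist [-0.006 -0.002  0.   ]
966 [384.  81.] zmax 0.0956 [582.6  55.8] [40.6  8.6] 89.9
1424 [530. 137.] zmax 0.098 [646.6  -8.6] [40.9  8.3] 76.3
447 [329. 209.] zmax 0.0977 [5.225e+02 5.000e-01] [21.   8.6] 65.2
248 [328. 246.] zmax 0.0976 [512.3 -20.1] [15.3  8.1] 62.2
500 [454. 258.] zmax 0.0952 [582.5 -68.4] [31.7  8.2] 88.3
blue 1291 [ 0.5826 -0.0085  0.0746]
```

```bash
python3 -m pendant '[{"translation":[0,7,0],"twist":[0,0,0],"grip":0},{"translation":[0,1,15],"twist":[0,0,0],"grip":0},{"translation":[0,0,15],"twist":[0,0,0],"grip":0},{"translation":[0,0,12],"twist":[0,0,0],"grip":0},{"translation":[0,0,8],"twist":[0,0,0],"grip":0},{"translation":[0,0,3],"twist":[0,0,0],"grip":0},{"translation":[0,0,0],"twist":[0,0,0],"grip":0},{"translation":[0,0,0],"twist":[0,0,0],"grip":0},{"translation":[0,0,0],"twist":[0,0,0],"grip":0},{"translation":[0,0,0],"twist":[0,0,0],"grip":0}]'
python3 go.py .518 -.009 .054 65
```

```text
t: 13.6
tool_pos: [0.5196, -0.0099, 0.0537]
orientation: [-2.643, -1.688, 0.002]
force: [0.2, -0.1, 0.1]
opening: 0.0467
t 13.6 pos [ 0.5196 -0.0099  0.0537] yaw 65.13 F [ 0.2 -0.1  0.1] T [-0.02 -0.06  0.  ] op 0.0467 q6 0.31
shift [ 0.2 -1.8 -0.3] twist [-0.006 -0.002  0.002]
```

```bash
python3 -m pendant '[{"translation":[0,-2,0],"twist":[0,0,0],"grip":-1},{"translation":[0,0,0],"twist":[0,0,0],"grip":-1},{"translation":[0,0,0],"twist":[0,0,0],"grip":-1},{"translation":[0,0,0],"twist":[0,0,0],"grip":-1},{"translation":[0,0,0],"twist":[0,0,0],"grip":-1},{"translation":[0,0,0],"twist":[0,0,0],"grip":-1},{"translation":[0,0,0],"twist":[0,0,0],"grip":-1},{"translation":[0,0,0],"twist":[0,0,0],"grip":-1},{"translation":[0,0,0],"twist":[0,0,0],"grip":-1},{"translation":[0,0,0],"twist":[0,0,0],"grip":-1}]'
python3 go.py .518 -.009 .053 0
```

```text
t: 14.6
tool_pos: [0.5182, -0.0088, 0.0551]
orientation: [-2.643, -1.689, 0.0]
force: [-2.1, 0.4, 1.4]
opening: 0.0085
t 14.6 pos [ 0.5182 -0.0088  0.0551] yaw 65.15 F [-2.1  0.4  1.4] T [ 0.02  0.13 -0.01] op 0.0085 q6 0.31
shift [-0.2 -0.1  2.1] twist [-0.005  0.     1.137]
```

```bash
python3 -m pendant '[{"translation":[0,0,0.3],"twist":[0,0,0.11],"grip":-1},{"translation":[0,0,0.3],"twist":[0,0,0.11],"grip":-1},{"translation":[0,0,0.3],"twist":[0,0,0.11],"grip":-1},{"translation":[0,0,0.3],"twist":[0,0,0.11],"grip":-1},{"translation":[0,0,0.3],"twist":[0,0,0.11],"grip":-1},{"translation":[0,0,0.3],"twist":[0,0,0.11],"grip":-1},{"translation":[0,0,0.3],"twist":[0,0,0.11],"grip":-1},{"translation":[0,0,0.3],"twist":[0,0,0.11],"grip":-1},{"translation":[0,0,0],"twist":[0,0,0],"grip":-1},{"translation":[0,0,0],"twist":[0,0,0],"grip":-1}]'
python3 go.py .518 -.009 .052 0
```

```text
t: 15.6
tool_pos: [0.5187, -0.0095, 0.0533]
orientation: [-3.119, -0.353, 0.002]
force: [-0.2, 0.6, 1.5]
opening: 0.0085
t 15.6 pos [ 0.5187 -0.0095  0.0533] yaw 12.92 F [-0.2  0.6  1.5] T [ 0.03  0.12 -0.11] op 0.0085 q6 1.23
shift [-0.6 -0.7  1.3] twist [-0.003  0.001  0.225]
```

```bash
python3 -m pendant '[{"translation":[0,0,0],"twist":[0,0,0.07],"grip":-1},{"translation":[0,0,0],"twist":[0,0,0.07],"grip":-1},{"translation":[0,0,0],"twist":[0,0,0.06],"grip":-1},{"translation":[0,0,0],"twist":[0,0,0.04],"grip":-1},{"translation":[0,0,0],"twist":[0,0,0],"grip":-1},{"translation":[0,0,0],"twist":[0,0,0],"grip":-1},{"translation":[0,0,0],"twist":[0,0,0],"grip":-1},{"translation":[0,0,0],"twist":[0,0,0],"grip":-1},{"translation":[0,0,0],"twist":[0,0,0],"grip":-1},{"translation":[0,0,0],"twist":[0,0,0],"grip":-1}]'
python3 go.py .518 -.009 .052 0
```

```text
t: 16.6
tool_pos: [0.5188, -0.0098, 0.0528]
orientation: [-3.139, 0.001, 0.003]
force: [-1.5, -0.4, 1.6]
opening: 0.0086
t 16.6 pos [ 0.5188 -0.0098  0.0528] yaw -0.03 F [-1.5 -0.4  1.6] T [-0.01  0.16 -0.12] op 0.0086 q6 1.45
shift [-0.8 -0.8  0.8] twist [-0.002  0.002 -0.001]
```

```bash
python3 -m pendant '[{"translation":[0,0,0],"twist":[0,0,0],"grip":0},{"translation":[0,0,0],"twist":[0,0,0],"grip":0},{"translation":[0,0,0],"twist":[0,0,0],"grip":0},{"translation":[0,0,0],"twist":[0,0,0],"grip":0},{"translation":[0,0,-30],"twist":[0,0,0],"grip":0},{"translation":[0,0,-30],"twist":[0,0,0],"grip":0},{"translation":[0,0,-10],"twist":[0,0,0],"grip":0},{"translation":[0,0,0],"twist":[0,0,0],"grip":0},{"translation":[0,0,0],"twist":[0,0,0],"grip":0},{"translation":[0,0,0],"twist":[0,0,0],"grip":0}]'
python3 go.py .6475 -.009 .12 76; python3 w.py w7
```

```text
t: 17.6
tool_pos: [0.5174, -0.0099, 0.1212]
orientation: [-3.139, -0.0, 0.008]
force: [-0.3, -0.0, -0.3]
opening: 0.0465
t 17.6 pos [ 0.5174 -0.0099  0.1212] yaw 0.0 F [-0.3 -0.  -0.3] T [0.03 0.04 0.04] op 0.0465 q6 1.45
shift [130.1  -0.9   0.6] twist [-0.006  0.003 -1.326]
543 [330.   5.] zmax 0.098 [643.1 -11.4] [35.   5.8] 86.2
822 [211. 117.] zmax 0.0958 [583.2  54.6] [ 8.6 40.5] 0.2
873 [422. 116.] zmax 0.0955 [583.3 -73.2] [ 8.9 39.9] 0.1
351 [316. 201.] zmax 0.0956 [529.5  -9.6] [ 8.4 19.4] 89.8
233 [316. 237.] zmax 0.0956 [505.6  -9.2] [14.5  8. ] 0.1
blue 1345 [ 0.5831 -0.0092  0.0747]
```

Left wing is within about 1° of radial and seated, and across reads 90°. Now the right screw.

```bash
python3 -m pendant '[{"translation":[35,0,0],"twist":[0,0,-0.13],"grip":0},{"translation":[35,6,0],"twist":[0,0,-0.13],"grip":0},{"translation":[30,9,0],"twist":[0,0,-0.13],"grip":0},{"translation":[18,6,0],"twist":[0,0,-0.13],"grip":0},{"translation":[0,0,0],"twist":[0,0,-0.13],"grip":0},{"translation":[0,0,0],"twist":[0,0,-0.13],"grip":0},{"translation":[0,0,0],"twist":[0,0,-0.13],"grip":0},{"translation":[0,0,0],"twist":[0,0,-0.13],"grip":0},{"translation":[0,0,0],"twist":[0,0,-0.13],"grip":0},{"translation":[0,0,0],"twist":[0,0,-0.13],"grip":0}]'
python3 go.py .6475 -.009 .12 76
```

```text
t: 18.65
tool_pos: [0.6325, -0.0095, 0.1007]
orientation: [-2.434, -1.948, 0.033]
force: [-0.2, 0.8, 0.1]
opening: 0.0466
t 18.65 pos [ 0.6325 -0.0095  0.1007] yaw 77.36 F [-0.2  0.8  0.1] T [-0.04 -0.05  0.03] op 0.0466 q6 0.12
shift [  3.8  13.9 -19.7] twist [-0.032  0.002  0.024]
```

```bash
python3 -m pendant '[{"translation":[0,0,0],"twist":[-0.03,0,0.02],"grip":0},{"translation":[2,7,-3],"twist":[0,0,0],"grip":0},{"translation":[2,7,-3],"twist":[0,0,0],"grip":0},{"translation":[0,0,0],"twist":[0,0,0],"grip":0},{"translation":[0,0,0],"twist":[0,0,0],"grip":0},{"translation":[0,0,0],"twist":[0,0,0],"grip":0},{"translation":[0,0,0],"twist":[0,0,0],"grip":0},{"translation":[0,0,0],"twist":[0,0,0],"grip":0},{"translation":[0,0,0],"twist":[0,0,0],"grip":0},{"translation":[0,0,0],"twist":[0,0,0],"grip":0}]'
python3 go.py .6475 -.009 .054 76; python3 w.py w8
```

```text
t: 19.65
tool_pos: [0.6459, -0.0088, 0.1016]
orientation: [-2.463, -1.94, 0.014]
force: [0.6, 0.4, 0.5]
opening: 0.0469
t 19.65 pos [ 0.6459 -0.0088  0.1016] yaw 76.46 F [0.6 0.4 0.5] T [-0.01 -0.03  0.02] op 0.0469 q6 0.14
shift [ 0.3  2.  47.6] twist [-0.01   0.003  0.008]
1158 [184. 150.] zmax 0.0955 [584.   55.9] [40.6  8.4] 89.9
474 [320. 213.] zmax 0.098 [650.7   2.2] [19.9  8.3] 76.7
254 [319. 252.] zmax 0.0981 [645.  -20.8] [14.3  7.9] 76.4
881 [123. 272.] zmax 0.0953 [519.3  -8.2] [ 8.3 40.8] 89.8
95 [255. 360.] zmax 0.0952 [583.5 -88.7] [8.3 7. ] 84.8
blue 1106 [ 0.5826 -0.0077  0.0746]
```

```bash
python3 -m pendant '[{"translation":[0,2,0],"twist":[-0.01,0,0],"grip":0},{"translation":[0,0,15],"twist":[0,0,0],"grip":0},{"translation":[0,0,15],"twist":[0,0,0],"grip":0},{"translation":[0,0,10],"twist":[0,0,0],"grip":0},{"translation":[0,0,5],"twist":[0,0,0],"grip":0},{"translation":[0,0,0],"twist":[0,0,0],"grip":0},{"translation":[0,0,0],"twist":[0,0,0],"grip":0},{"translation":[0,0,0],"twist":[0,0,0],"grip":0},{"translation":[0,0,0],"twist":[0,0,0],"grip":0},{"translation":[0,0,0],"twist":[0,0,0],"grip":0}]'
python3 go.py .648 -.0087 .054 76
```

```text
t: 20.7
tool_pos: [0.6472, -0.0094, 0.0515]
orientation: [2.467, 1.943, -0.005]
force: [0.5, 0.2, -0.4]
opening: 0.0466
t 20.7 pos [ 0.6472 -0.0094  0.0515] yaw 76.46 F [ 0.5  0.2 -0.4] T [-0.04 -0.08  0.04] op 0.0466 q6 0.15
shift [ 0.8  0.6 -2.5] twist [-0.001  0.003  0.008]
```

```bash
python3 -m pendant '[{"translation":[1,1,-2],"twist":[0,0,0],"grip":-1},{"translation":[0,0,0],"twist":[0,0,0],"grip":-1},{"translation":[0,0,0],"twist":[0,0,0],"grip":-1},{"translation":[0,0,0],"twist":[0,0,0],"grip":-1},{"translation":[0,0,0],"twist":[0,0,0],"grip":-1},{"translation":[0,0,0],"twist":[0,0,0],"grip":-1},{"translation":[0,0,0],"twist":[0,0,0],"grip":-1},{"translation":[0,0,0],"twist":[0,0,0],"grip":-1},{"translation":[0,0,0],"twist":[0,0,0],"grip":-1},{"translation":[0,0,0],"twist":[0,0,0],"grip":-1}]'
python3 go.py .648 -.0087 .053 0
python3 -m pendant '[{"translation":[0,0,0.3],"twist":[0,0,0.13],"grip":-1},{"translation":[0,0,0.3],"twist":[0,0,0.13],"grip":-1},{"translation":[0,0,0.3],"twist":[0,0,0.13],"grip":-1},{"translation":[0,0,0.3],"twist":[0,0,0.13],"grip":-1},{"translation":[0,0,0.3],"twist":[0,0,0.13],"grip":-1},{"translation":[0,0,0.3],"twist":[0,0,0.13],"grip":-1},{"translation":[0,0,0.3],"twist":[0,0,0.13],"grip":-1},{"translation":[0,0,0.3],"twist":[0,0,0.13],"grip":-1},{"translation":[0,0,0],"twist":[0,0,0],"grip":-1},{"translation":[0,0,0],"twist":[0,0,0],"grip":-1}]'
python3 go.py .648 -.0087 .052 0
```

```text
t: 21.7
tool_pos: [0.6482, -0.0083, 0.0552]
orientation: [2.467, 1.943, -0.005]
force: [-0.8, -0.9, 1.2]
opening: 0.0089
t 21.7 pos [ 0.6482 -0.0083  0.0552] yaw 76.45 F [-0.8 -0.9  1.2] T [-0.03  0.12 -0.13] op 0.0089 q6 0.15
shift [-0.4 -0.1  2.2] twist [1.000e-03 4.000e-03 1.334e+00]
t: 22.7
tool_pos: [0.6491, -0.0092, 0.053]
orientation: [3.111, 0.404, -0.002]
force: [-0.0, 0.2, 1.7]
opening: 0.0086
t 22.7 pos [ 0.6491 -0.0092  0.053 ] yaw 14.8 F [-0.   0.2  1.7] T [ 0.07  0.16 -0.12] op 0.0086 q6 1.22
shift [-0.9 -0.8  1. ] twist [0.004 0.001 0.258]
```

```bash
python3 -m pendant '[{"translation":[0,0,0],"twist":[0,0,0.08],"grip":-1},{"translation":[0,0,0],"twist":[0,0,0.08],"grip":-1},{"translation":[0,0,0],"twist":[0,0,0.07],"grip":-1},{"translation":[0,0,0],"twist":[0,0,0.04],"grip":-1},{"translation":[0,0,0],"twist":[0,0,0],"grip":-1},{"translation":[0,0,0],"twist":[0,0,0],"grip":-1},{"translation":[0,0,0],"twist":[0,0,0],"grip":-1},{"translation":[0,0,0],"twist":[0,0,0],"grip":-1},{"translation":[0,0,0],"twist":[0,0,0],"grip":-1},{"translation":[0,0,0],"twist":[0,0,0],"grip":-1}]'
python3 go.py .648 -.0087 .052 0
```

```text
t: 23.7
tool_pos: [0.6491, -0.0096, 0.0525]
orientation: [3.137, 0.008, -0.001]
force: [-0.6, 0.2, 0.7]
opening: 0.0084
t 23.7 pos [ 0.6491 -0.0096  0.0525] yaw 0.3 F [-0.6  0.2  0.7] T [ 0.09  0.2  -0.06] op 0.0084 q6 1.48
shift [-1.1 -0.9  0.5] twist [0.005 0.001 0.005]
```

```bash
python3 -m pendant '[{"translation":[0,0,0],"twist":[0,0,0],"grip":0},{"translation":[0,0,0],"twist":[0,0,0],"grip":0},{"translation":[0,0,0],"twist":[0,0,0],"grip":0},{"translation":[0,0,0],"twist":[0,0,0],"grip":0},{"translation":[0,0,-30],"twist":[0,0,0],"grip":0},{"translation":[0,0,-30],"twist":[0,0,0],"grip":0},{"translation":[0,0,-30],"twist":[0,0,0],"grip":0},{"translation":[-30,0,-10],"twist":[0,0,0],"grip":0},{"translation":[-30,0,0],"twist":[0,0,0],"grip":0},{"translation":[-30,0,0],"twist":[0,0,0],"grip":0}]'
python3 go.py .5 -.009 .14 0; python3 w.py w9
```

```text
t: 24.7
tool_pos: [0.5587, -0.0097, 0.1549]
orientation: [3.137, 0.01, -0.002]
force: [-0.1, 0.4, 0.5]
opening: 0.0468
t 24.7 pos [ 0.5587 -0.0097  0.1549] yaw 0.37 F [-0.1  0.4  0.5] T [-0.03 -0.04  0.02] op 0.0468 q6 1.46
shift [-58.6  -1.2  15. ] twist [0.005 0.001 0.007]
315 [316.  59.] zmax 0.0958 [659.5  -9.1] [17.3  8.7] 0.7
295 [316.  95.] zmax 0.0956 [636.2  -9.2] [17.7  8.8] 0.0
606 [229. 170.] zmax 0.0958 [583.5  54.9] [40.8  8.9] 88.2
596 [403. 171.] zmax 0.0956 [583.8 -73.3] [ 8.4 39.6] 0.6
265 [316. 238.] zmax 0.0955 [529.9  -9.6] [19.3  7.8] 0.3
150 [315. 268.] zmax 0.0956 [506.2  -9.3] [14.7  7.1] 0.1
blue 911 [ 0.5832 -0.0093  0.0747]
```

View pics/w9.png

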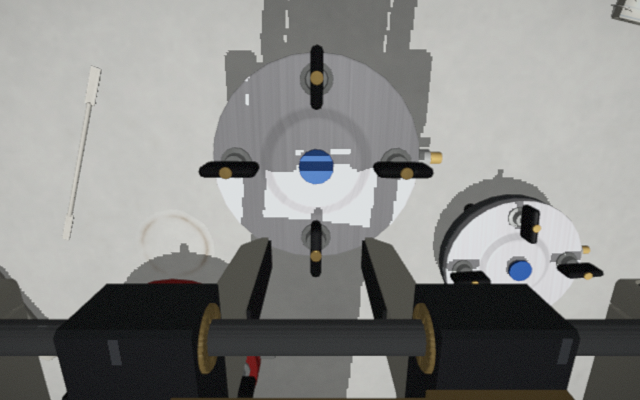

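All four wings, at (316,78), (229,170), (403,170) and (316,248), point at the plug at (316,167). All tops are at 95.6 mm, so the cover is seated, and the gripper is clear.

```bash
python3 -c "
from plant import robot
print(robot.read_state()['dq'].round(3)); print(robot.close_job())"
```

```text
[ 0.002  0.073 -0.064  0.     0.011  0.008]
the job is handed in; nothing more can be done
None
```

I turned the across screw home first, then the left, then the right, each clockwise in the gripper. I let go, moved clear and handed the job in at about 25 s.

- **Last check:** in the wrist view all three turned wings lie within about 1° of pointing at the middle of the cover, in line with the snug one. All four wing tops are at about 95.6 mm, the seated height. The gripper is open and above the holder, touching nothing.
- **What failed or disagreed:**
  - The first grasp slid off the top of the across wing without visibly turning it. The fingertips measured about 20 mm above the reported TCP in both cameras, so I gripped lower after that.
  - The arm was still settling very slightly when I handed in; joint speeds were up to 0.07 rad/s.

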